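# Release the turntable brake in the sculptor's studio

### The arm

A 7-joint arm with a two-finger parallel gripper is mounted at the origin on the work surface. World frame = base frame: x ahead of the robot, y to its left, z up, the work surface at z = 0. Lengths are in m, angles in rad, forces in N, time in s.
With the tool pointing down it reaches from about 0.4 to 0.85 m from the base axis. Payload 10.4 kg.
Tool frame: the origin (TCP) lies between the finger pads; the fingertips stand 25 mm ahead of it and the grasp point (between the pads) lies 6 mm ahead of it; x points along the fingers, y is the direction in which the jaws open and shut, and the axes are right-handed (so a half turn about x gives the same grasp; the last joint's range is limited). The gripper opens to 87 mm and grips with 3 to 60 N. Pads are 19 mm wide; open, the fingers measure 117 mm over their backs; the gripper's body (75 mm by 190 mm) begins 51 mm behind the grasp point.
Start: joints at [1.12, 0.332, -0.065, 1.46, 0.022, 1.35, -0.088], TCP at [0.259, -0.569, 0.248] pointing down, gripper open.
Joint ranges: [-2.6, 2.6], [-0.5, 2.12], [-1.47, 1.34], [0.16, 2.42], [-1.27, 4.41], [0.06, 2.06], [-2.6, 2.6]. Speed limits (rad/s): [2.22, 2.22, 2.79, 2.79, 3.14, 3.14, 3.14].

### API

Orientations are given as a unit quaternion [x, y, z, w].
In Python, from bench import r gives the robot as it stands.
- The arm moves only by the shell command python3 -m pendant 'ROWS' [FORCE]. ROWS is JSON, a list of rows, each an object with "translation": the shift along the world's x, y, z in cm, a list of three; "angular": the turn, a rotation vector about the world's x, y, z in degrees, a list of three; "hand": the opening, from -1 (shut) to 1 (fully open). In form: [{"translation": [dx, dy, dz], "angular": [wx, wy, wz], "hand": hand}, ...]. A call has 1 to 20 rows; each row shifts and turns the commanded pose from where the row before left it; what a row does not reach is not made up. A row lasts 1/10 s, in which the tool goes at most 50 mm and 8.59 degrees, less where a joint would pass 70% of its speed; a pose out of reach is approached as far as the arm can. A call is refused whole if a number of a shift passes 5 or a number of a turn 8.59, either way. A call with a gripper value outside its range is refused whole. The fingers move at their own pace and stop on an object; FORCE is the grip in N (left out, the last holds). Time passes only in rows, so rows that do not move let the fingers close. It gives the time, the measured TCP pose, the force and the opening at its end, in the units of the state.
- r.read_state(): the state, without advancing time (a new reading comes with each control period).
- r.camera(name): name is "scene" or "top"; returns the picture (420x560x3 uint8, red, green, blue); there is no depth.
- r.camera_info(name): a dict with "fx", "fy", "cx", "cy" (pixels), "rvec" (rotation vector, rad) and "tvec" (3), from world to camera coordinates, as OpenCV has them. Camera axes: x right, y down, z forward; pixel columns grow to the right and rows downward; lengths in m; the calibration is good to about 2 mm. A picture is of the moment at which its call begins. camera_info takes no time and is no camera call.
- r.close_job(): hands the job in, once; it reports no verdict.
Trained networks look in the newest picture that a camera, given by its name, has taken for a name from the list of things; names that differ only in an ending like _2 or _b are one class to them, and where a whole thing is asked for, a point or a joint stands for the part that bears it (a point fixed in the world has none). Each returns a list of dicts, best first, with "confidence" (0 to 1); they miss things now and then, are a little off and sometimes report something else, mostly with a low value. They report only what shows in the picture. A call takes as long as a camera call.
- r.find_in(camera, name): "point" ([row, column] in pixels, amid what is visible of it).
- r.mark_of(camera, name): "point" ([row, column] in pixels: a listed point, or the origin of a listed thing).
The state is a dict: "time": time; "joint_positions": joint angles; "joint_vel": joint speeds; "joint_torque": joint torques, N m; "ee_pos": TCP position; "eef_rot": TCP orientation; "ft_force": force on the tool from outside, world axes, zero at the start; "torque": the same for the moment, N m; "width": finger opening in m.
Only numpy, scipy, OpenCV 4.12 (cv2) and the standard library are available. Lean on these libraries where they do the work, as an engineer would, in place of code of your own. Each camera call takes 0.05 s, during which the arm holds its last target.

### The job

Two grey control boxes stand on the sculptor's bench. On the one with the bar-shaped knob, the brake selector of the modelling turntable, push the sprung knob down, turn it clockwise (seen from above) about 65 degrees as far as it goes, and let go so that it springs back up and stays locked in the run position. Do not turn the round knob of the lamp dimmer on the other box, and leave the fresh clay pot on the turntable where it is.

Things in the scene. Friction and masses are not known exactly. Their poses are not given: they have to be found in the camera images.
- selector_grip (a point): Black bar knob, 56 x 16 x 40 mm high, on a 22 mm steel stem, atop a grey box 160 x 120 x 60 mm high. When up, its underside is 14 mm and its top 54 mm above the box top (114 mm above the bench). Point: on the vertical turning axis, 10 mm below the bar's top. x along the bar to the end with the pale line, y across it (pinch along y), z up; axes turn with it. Sinks 12 mm on a spring.
- selector (a joint): Turn of that knob, rad, growing clockwise from above: 0 to 0.1 at the start (brake on), hard stop at 1.15 (run). A catch blocks turning until it is pushed 8 mm or more of its 12 mm down (5 N at first, 10 N fully down). Let go beyond 0.95 it springs fully up and is caught in run; let go earlier it stays down. Friction 0.04 N m.
- dimmer_mark (a point): Outer end of the pale line on top of the lamp dimmer, a round black fluted knob (46 mm across, 30 mm high, top 102 mm above the bench) on a second grey box of the same size. The point is 18 mm from that knob's vertical axis; x points outward along the line. It turns freely.
- pot_center (a point): Centre, half-way up, of a grey clay pot (120 mm across, 135 mm high) standing loose on the turntable's round aluminium plate (230 mm across, top 82 mm above the bench). Leave it alone.

How it is judged:
By the outcome, as a careful person would: the job done as asked, in the order asked, and still so for the second after the job is handed in, with the robot touching nothing.
It also fails if it takes over 35 s, if anything falls off the work surface, if the arm or the gripper's body presses on something with over 40 N, if the wrist force passes 120 N, or if a joint passes its speed limit or range.

## Working session

There is one attempt and no reset: what is moved stays moved. The work goes in short steps, Python scripts to look and compute and a shell command to move; the robot and the scene stay as the last step left them, time stands still between calls to the robot, and variables do not carry over. Pictures are saved under pics/ and viewed, and the job is handed in when it is done.

```bash
mkdir -p pics; ls; cat > h.py <<'E'
import numpy as np, cv2
from bench import r
def P(n):
    i=r.camera_info(n);K=np.array([[i['fx'],0,i['cx']],[0,i['fy'],i['cy']],[0,0,1.]])
    R=cv2.Rodrigues(np.array(i['rvec'],float))[0];return K,R,np.array(i['tvec'],float).reshape(3)
def tri(a,b):
    (K1,R1,t1),(K2,R2,t2)=P('scene'),P('top')
    X=cv2.triangulatePoints(K1@np.c_[R1,t1],K2@np.c_[R2,t2],np.array(a[::-1],float).reshape(2,1),np.array(b[::-1],float).reshape(2,1))
    return (X[:3]/X[3]).ravel()
def atz(n,p,z):
    K,R,t=P(n);d=R.T@np.linalg.inv(K)@np.array([p[1],p[0],1.]);c=-R.T@t
    return c+d*(z-c[2])/d[2]
def proj(n,X):
    K,R,t=P(n);v=K@(R@np.array(X,float)+t);return v[1]/v[2],v[0]/v[2]
def save(n,f):
    im=r.camera(n);cv2.imwrite('pics/'+f,cv2.cvtColor(im,cv2.COLOR_RGB2BGR));return im
E
python3 - <<'E'
from h import *
np.set_printoptions(precision=4,suppress=True)
for n in('scene','top'):save(n,n+'1.png'); print(n,-P(n)[1].T@P(n)[2])
m={}
for k in('selector_grip','dimmer_mark','pot_center'):
    for n in('scene','top'):
        l=r.mark_of(n,k);print(n,k,[(np.round(d['point'],1),round(d['confidence'],2)) for d in l])
        if l:m[n]=l[0]['point']
    if len(m)==2:print(k,tri(m['scene'],m['top']))
    m={}
for n in('scene','top'):
    print(n,'find',[(np.round(d['point'],1),round(d['confidence'],2)) for d in r.find_in(n,'selector_grip')])
s=r.read_state();print(s['time'],s['ee_pos'],s['eef_rot'],s['width'],s['ft_force'])
E
```

```text
pics
scene [ 1.0587 -0.2553  1.1722]
top [0.4938 0.1174 1.1219]
scene selector_grip [(array([277.7, 170. ]), 0.47)]
top selector_grip [(array([229.3, 413.5]), 0.59)]
selector_grip [ 0.5204 -0.1954  0.0932]
scene dimmer_mark [(array([235. , 302.8]), 0.56)]
top dimmer_mark [(array([190.2, 279.4]), 0.74)]
dimmer_mark [0.6255 0.1327 0.0988]
scene pot_center [(array([151.8, 376.6]), 0.8)]
top pot_center [(array([216.1, 156.4]), 0.66)]
pot_center [0.5659 0.4278 0.1492]
scene find [(array([282.3, 167.8]), 0.74)]
top find [(array([226.8, 414.4]), 0.51)]
0.5 [ 0.2593 -0.5687  0.2475] [-0.691  -0.1501  0.691  -0.1501] 0.08699315746752516 [ 0.3756  0.3063 -0.0212]
```

View pics/scene1.png

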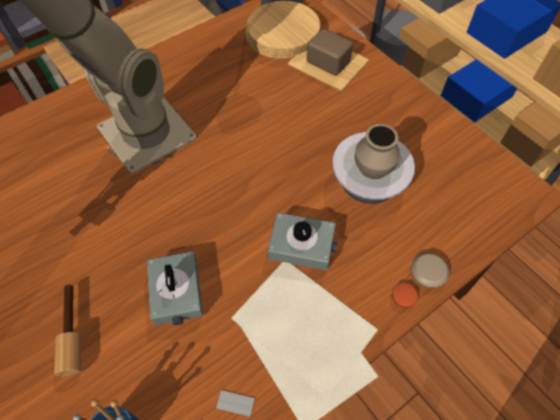

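View pics/top1.png

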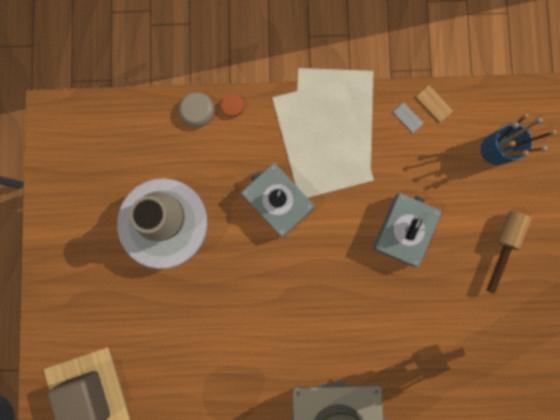

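```bash
python3 - <<'E'
import cv2
a=cv2.imread('pics/top1.png')[190:270,370:460];cv2.imwrite('pics/top1z.png',cv2.resize(a,None,fx=6.5,fy=6.5,interpolation=cv2.INTER_CUBIC))
a=cv2.imread('pics/scene1.png')[240:330,110:220];cv2.imwrite('pics/scene1z.png',cv2.resize(a,None,fx=6,fy=6,interpolation=cv2.INTER_CUBIC))
E
```

```text
(no output)
```

View pics/top1z.png

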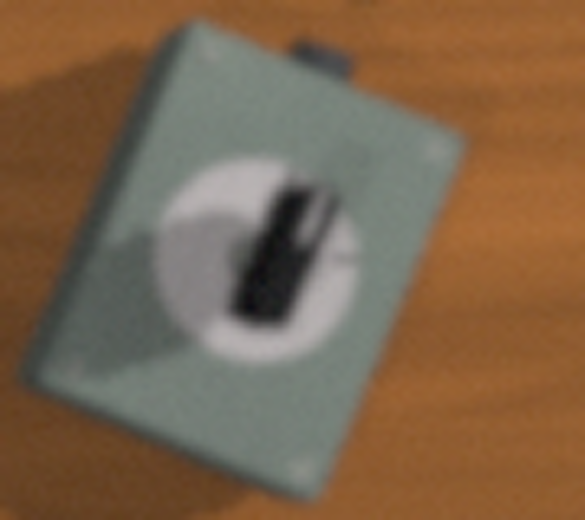

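View pics/scene1z.png

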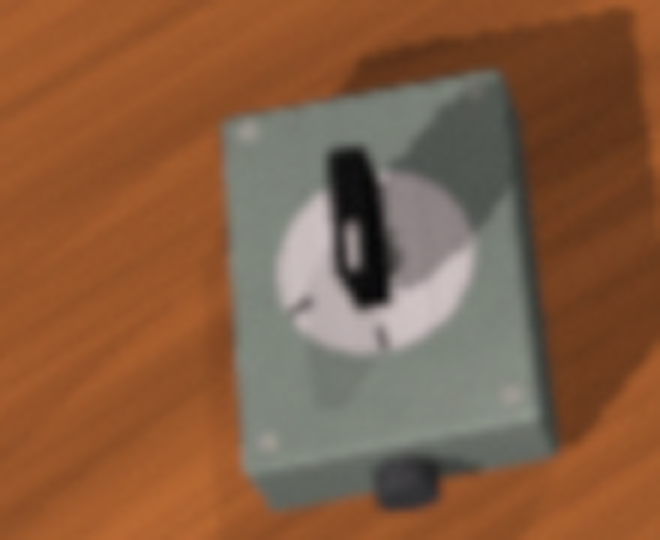

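```bash
cat > fit.py <<'E'
from h import *
from scipy.optimize import minimize
def corners(x,y,th,zt,z0=None):
    c,s=np.cos(th),np.sin(th)
    return [[x+c*a-s*b,y+s*a+c*b,z] for a in(-.028,.028) for b in(-.008,.008) for z in(zt-.04,zt)]
def hull(n,p,zt,S=8,o=(0,0)):
    q=np.array([proj(n,c)[::-1] for c in corners(*p,zt)]);q=(q-np.array(o)+.5)*S-.5
    return cv2.convexHull(np.round(q*16).astype(np.int32))
def fit(ims,p0,zt=.114,W=30,S=8):
    best=None
    M={}
    for n,im in ims.items():
        rc=proj(n,[p0[0],p0[1],.09]);o=(int(rc[1])-W,int(rc[0])-W)
        a=im[max(o[1],0):o[1]+2*W,o[0]:o[0]+2*W].max(2)
        a=cv2.resize(a,None,fx=S,fy=S,interpolation=cv2.INTER_CUBIC)
        M[n]=(o,(a<75))
    def cost(p,per=False):
        out=[]
        for n,(o,m) in M.items():
            b=np.zeros(m.shape,np.uint8);cv2.fillConvexPoly(b,hull(n,p,zt,S,o),1,shift=4);b=b>0
            near=cv2.dilate(b.astype(np.uint8),np.ones((41,41)))>0
            mm=m&near
            out.append(1-(b&mm).sum()/(b|mm).sum())
        return out if per else sum(out)
    for t in p0[2] if hasattr(p0[2],'__len__') else [p0[2]]:
        s=minimize(cost,[p0[0],p0[1],t],method='Nelder-Mead',options=dict(initial_simplex=[[p0[0],p0[1],t],[p0[0]+.006,p0[1],t],[p0[0],p0[1]+.006,t],[p0[0],p0[1],t+.15]]))
        if best is None or s.fun<best.fun:best=s
    return best.x,best.fun,cost(best.x,True)
E
python3 - <<'E'
from fit import *
np.set_printoptions(precision=4,suppress=True)
ims={n:cv2.cvtColor(cv2.imread(f'pics/{n}1.png'),cv2.COLOR_BGR2RGB) for n in('scene','top')}
for z in(.114,):
  print(fit(ims,(.52,-.195,[-.8,-.6,-.4,-.2,0,.2]),z))
for n in ims: print(n,fit({n:ims[n]},(.52,-.195,[-.6,-.4,-.2,0])))
a=(283.7,172.7);b=(230,409.7)
print('disc',tri(a,b),atz('scene',a,.06),atz('top',b,.06))
print('top box',[atz('top',(190+v/6.5-.5,370+u/6.5-.5),.06) for u,v in((195,25),(465,140),(320,495),(40,380))])
la=[(240+v/6-.5,110+u/6-.5) for u,v in((350,220),(357,265))];lb=[(190+v/6.5-.5,370+u/6.5-.5) for u,v in((303,243),(328,193))]
print('line',tri(la[0],lb[0]),tri(la[1],lb[1]))
p=fit(ims,(.52,-.195,[-.6,-.4,-.2]))[0]
for n in ims:
  im=ims[n][:,:,::-1].copy();im=cv2.resize(im,None,fx=8,fy=8,interpolation=cv2.INTER_CUBIC)
  cv2.polylines(im,[hull(n,p,.114)],True,(0,0,255),1,shift=4)
  r0,c0=map(int,proj(n,[p[0],p[1],.09]));im=im[(r0-35)*8:(r0+35)*8,(c0-35)*8:(c0+35)*8]
  cv2.imwrite(f'pics/ov_{n}.png',im)
a,b=cv2.imread('pics/ov_scene.png'),cv2.imread('pics/ov_top.png')
cv2.imwrite('pics/ov.png',cv2.resize(np.hstack([a,b]),(800,400)))
E
```

```text
Traceback (most recent call last):
  File "fit.py", line 26, in fit
    s=minimize(cost,[p0[0],p0[1],t],method='Nelder-Mead',options=dict(initial_simplex=[[p0[0],p0[1],t],[p0[0]+.006,p0[1],t],[p0[0],p0[1]+.006,t],[p0[0],p0[1],t+.15]]))
  File "fit.py", line 20, in cost
    b=np.zeros(m.shape,np.uint8);cv2.fillConvexPoly(b,hull(n,p,zt,S,o),1,shift=4);b=b>0
                                                      ~~~~^^^^^^^^^^^^
  File "fit.py", line 7, in hull
    q=np.array([proj(n,c)[::-1] for c in corners(*p,zt)]);q=(q-np.array(o)+.5)*S-.5
                ~~~~^^^^^
  File "h.py", line 14, in proj
    K,R,t=P(n);v=K@(R@np.array(X,float)+t);return v[1]/v[2],v[0]/v[2]
          ~^^^
  File "h.py", line 4, in P
    i=r.camera_info(n);K=np.array([[i['fx'],0,i['cx']],[0,i['fy'],i['cy']],[0,0,1.]])
ValueError: time passes only in moves, steps and waits
```

```bash
sed -i 's/^def P/import functools\n@functools.lru_cache\ndef P/' h.py
cat > run1.py <<'E'
from fit import *
np.set_printoptions(precision=4,suppress=True)
ims={n:cv2.cvtColor(cv2.imread(f'pics/{n}1.png'),cv2.COLOR_BGR2RGB) for n in('scene','top')}
for z in(.114,):
  print(fit(ims,(.52,-.195,[-.8,-.6,-.4,-.2,0,.2]),z))
for n in ims: print(n,fit({n:ims[n]},(.52,-.195,[-.6,-.4,-.2,0])))
a=(283.7,172.7);b=(230,409.7)
print('disc',tri(a,b),atz('scene',a,.06),atz('top',b,.06))
print('top box',[atz('top',(190+v/6.5-.5,370+u/6.5-.5),.06) for u,v in((195,25),(465,140),(320,495),(40,380))])
la=[(240+v/6-.5,110+u/6-.5) for u,v in((350,220),(357,265))];lb=[(190+v/6.5-.5,370+u/6.5-.5) for u,v in((303,243),(328,193))]
print('line',tri(la[0],lb[0]),tri(la[1],lb[1]))
p=fit(ims,(.52,-.195,[-.6,-.4,-.2]))[0]
for n in ims:
  im=ims[n][:,:,::-1].copy();im=cv2.resize(im,None,fx=8,fy=8,interpolation=cv2.INTER_CUBIC)
  cv2.polylines(im,[hull(n,p,.114)],True,(0,0,255),1,shift=4)
  r0,c0=map(int,proj(n,[p[0],p[1],.09]));im=im[(r0-35)*8:(r0+35)*8,(c0-35)*8:(c0+35)*8]
  cv2.imwrite(f'pics/ov_{n}.png',im)
a,b=cv2.imread('pics/ov_scene.png'),cv2.imread('pics/ov_top.png')
cv2.imwrite('pics/ov.png',cv2.resize(np.hstack([a,b]),(800,400)))
E
python3 run1.py
```

```text
(array([ 0.5203, -0.1941, -0.3548]), np.float64(0.6829627876260984), [np.float64(0.26269372933013424), np.float64(0.42026905829596417)])
scene (array([ 0.5196, -0.194 , -0.3575]), np.float64(0.2616949591810289), [np.float64(0.2616949591810289)])
top (array([ 0.5191, -0.1949, -0.6105]), np.float64(0.40150673088798317), [np.float64(0.40150673088798317)])
disc [ 0.52   -0.1963  0.0568] [ 0.523  -0.1948  0.06  ] [ 0.5183 -0.1977  0.06  ]
top box [array([ 0.614 , -0.1764,  0.06  ]), array([ 0.5649, -0.2809,  0.06  ]), array([ 0.4266, -0.2158,  0.06  ]), array([ 0.4747, -0.1081,  0.06  ])]
line [ 0.5246 -0.1976  0.1128] [ 0.5437 -0.2058  0.116 ]
```

View pics/ov.png

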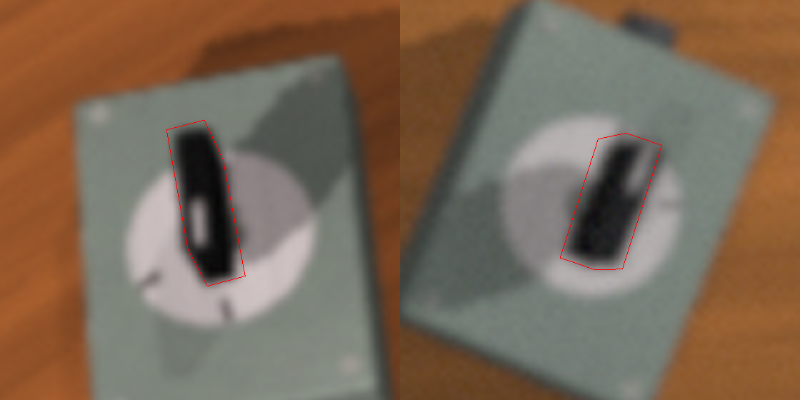

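```bash
python3 - <<'E'
from fit import *
for u,v in((300,308),(380,337)):
    p=atz('scene',(240+v/6-.5,110+u/6-.5),.06)-np.array([.523,-.1948,0]);print(p,np.arctan2(p[1],p[0]))
p=atz('top',(190+258/6.5-.5,370+345/6.5-.5),.06)-np.array([.5183,-.1977,0]);print(p,np.arctan2(p[1],p[0]))
ims={n:cv2.cvtColor(cv2.imread(f'pics/{n}1.png'),cv2.COLOR_BGR2RGB) for n in('scene','top')}
from scipy.spatial.transform import Rotation as R
print(R.from_quat(r.read_state()['eef_rot']).as_matrix())
print(r.read_state()['time'])
E
```

```text
[-0.00316376 -0.03529008  0.06      ] -1.6602075034558612
[ 0.02733846 -0.01556106  0.06      ] -0.517464810236893
[ 0.00110116 -0.03311647  0.06      ] -1.5375574967934733
[[-7.39577869e-06  4.14924638e-01 -9.09855782e-01]
 [ 8.60851205e-07 -9.09855782e-01 -4.14924638e-01]
 [-1.00000000e+00 -3.85194124e-06  6.37190363e-06]]
0.5
```

```bash
python3 -m pendant '[{"translation":[1.45,2.08,0],"angular":[0,0,7.2],"hand":1},{"translation":[1.45,2.08,0],"angular":[0,0,7.2],"hand":1},{"translation":[1.45,2.08,0],"angular":[0,0,7.2],"hand":1},{"translation":[1.45,2.08,0],"angular":[0,0,7.2],"hand":1},{"translation":[1.45,2.08,0],"angular":[0,0,7.2],"hand":1},{"translation":[1.45,2.08,0],"angular":[0,0,7.2],"hand":1},{"translation":[1.45,2.08,0],"angular":[0,0,7.2],"hand":1},{"translation":[1.45,2.08,0],"angular":[0,0,7.2],"hand":1},{"translation":[1.45,2.08,0],"angular":[0,0,7.2],"hand":1},{"translation":[1.45,2.08,0],"angular":[0,0,7.2],"hand":1},{"translation":[1.45,2.08,0],"angular":[0,0,7.2],"hand":1},{"translation":[1.45,2.08,0],"angular":[0,0,7.2],"hand":1},{"translation":[1.45,2.08,0],"angular":[0,0,7.2],"hand":1},{"translation":[1.45,2.08,0],"angular":[0,0,7.2],"hand":1},{"translation":[1.45,2.08,0],"angular":[0,0,7.2],"hand":1},{"translation":[1.45,2.08,0],"angular":[0,0,7.2],"hand":1},{"translation":[1.45,2.08,0],"angular":[0,0,7.2],"hand":1},{"translation":[1.45,2.08,0],"angular":[0,0,7.2],"hand":1}]'
cat > st.py <<'E'
from h import *
from scipy.spatial.transform import Rotation as R
np.set_printoptions(precision=4,suppress=True)
s=r.read_state();M=R.from_quat(s['eef_rot']).as_matrix()
print(s['time'],s['ee_pos'],'bar ang',np.degrees(np.arctan2(M[1,1],M[0,1]))-90,M[:,0],'w',s['width'],'F',s['ft_force'],s['torque'],s['joint_positions'])
E
python3 st.py
```

```text
time: 2.3
ee_pos: [0.5208, -0.1935, 0.2477]
eef_rot: [0.157, 0.689, -0.157, 0.69]
ft_force: [0.2, -0.1, -0.2]
width: 0.0872
2.3 [ 0.5208 -0.1935  0.2477] bar ang -25.604276047769886 [ 0.0002 -0.0001 -1.    ] w 0.08720675252058692 F [ 0.2463 -0.1103 -0.183 ] [ 0.0467 -0.137  -0.0092] [ 0.7809  0.2295 -0.5865  1.6227  0.1302  1.3284  1.2992]
```

```bash
python3 -m pendant '[{"translation":[0,-0.1,-1.5],"angular":[0,0,0],"hand":1},{"translation":[0,0,-2],"angular":[0,0,0],"hand":1},{"translation":[0,0,-2],"angular":[0,0,0],"hand":1},{"translation":[0,0,-2],"angular":[0,0,0],"hand":1},{"translation":[0,0,-1.5],"angular":[0,0,0],"hand":1}]' 
python3 - <<'E'
from h import *
for n in('scene','top'):
    im=save(n,n+'2.png');r0,c0=map(int,proj(n,[.5205,-.1945,.12]))
    cv2.imwrite(f'pics/{n}2z.png',cv2.resize(im[r0-45:r0+45,c0-45:c0+45,::-1],(400,400),interpolation=cv2.INTER_CUBIC))
cv2.imwrite('pics/z2.png',np.hstack([cv2.imread('pics/scene2z.png'),cv2.imread('pics/top2z.png')]))
E
```

```text
time: 2.8
ee_pos: [0.5195, -0.1957, 0.156]
eef_rot: [0.159, 0.689, -0.159, 0.689]
ft_force: [-0.1, -0.0, 0.2]
width: 0.087
```

View pics/z2.png

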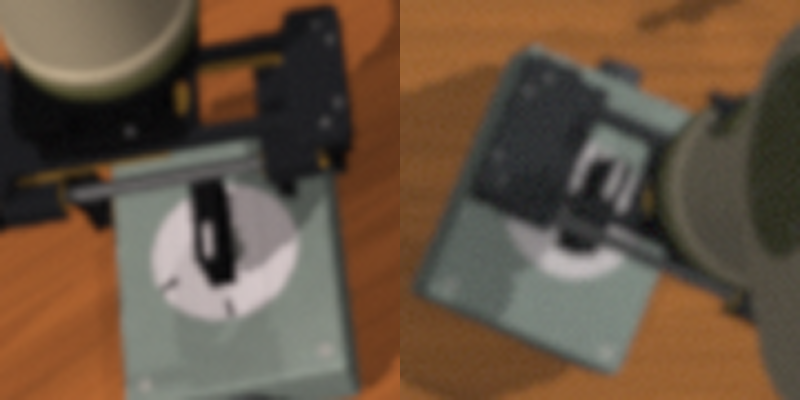

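Scene view (left) shows the bar between the open fingers, with its pale line toward the two dial ticks. The top view (right) shows the jaws roughly square to the bar.

```bash
python3 -m pendant '[{"translation":[0,0,-1.5],"angular":[0,0,0],"hand":1},{"translation":[0,0,-1.5],"angular":[0,0,0],"hand":1},{"translation":[0,0,-1],"angular":[0,0,0],"hand":1},{"translation":[0,0,-0.6],"angular":[0,0,0],"hand":1},{"translation":[0,0,0],"angular":[0,0,0],"hand":1}]' 10; python3 st.py
python3 -m pendant '[{"translation":[0,0,0],"angular":[0,0,0],"hand":-1},{"translation":[0,0,0],"angular":[0,0,0],"hand":-1},{"translation":[0,0,0],"angular":[0,0,0],"hand":-1},{"translation":[0,0,0],"angular":[0,0,0],"hand":-1},{"translation":[0,0,0],"angular":[0,0,0],"hand":-1},{"translation":[0,0,0],"angular":[0,0,0],"hand":-1}]' 10; python3 st.py
```

```text
time: 3.4
ee_pos: [0.5199, -0.1951, 0.1106]
eef_rot: [0.159, 0.69, -0.158, 0.689]
ft_force: [-0.4, 0.1, 0.5]
width: 0.0871
3.4 [ 0.5199 -0.1951  0.1106] bar ang -25.885353802497562 [-0.0013  0.0007 -1.    ] w 0.08711106526543799 F [-0.3992  0.1471  0.5294] [ 0.0584 -0.0686  0.0398] [ 0.7544  0.3566 -0.5632  1.7796  0.2138  1.068   1.2346]
time: 4.0
ee_pos: [0.5204, -0.1953, 0.1117]
eef_rot: [0.158, 0.689, -0.158, 0.689]
ft_force: [-0.6, 0.1, -0.5]
width: 0.047
4.0 [ 0.5204 -0.1953  0.1117] bar ang -25.89014563036754 [ 0.0002 -0.0001 -1.    ] w 0.0469827845790806 F [-0.5807  0.0512 -0.4508] [ 0.0186 -0.1855  0.017 ] [ 0.7546  0.3552 -0.5634  1.7788  0.2136  1.0684  1.2348]
```

```bash

python3 -m pendant '[{"translation":[0,0,0],"angular":[0,0,0],"hand":-1},{"translation":[0,0,0],"angular":[0,0,0],"hand":-1},{"translation":[0,0,0],"angular":[0,0,0],"hand":-1},{"translation":[0,0,0],"angular":[0,0,0],"hand":-1},{"translation":[0,0,0],"angular":[0,0,0],"hand":-1},{"translation":[0,0,0],"angular":[0,0,0],"hand":-1},{"translation":[0,0,0],"angular":[0,0,0],"hand":-1}]' 10; python3 st.py
```

```text
time: 4.7
ee_pos: [0.5203, -0.1952, 0.1116]
eef_rot: [0.158, 0.689, -0.158, 0.689]
ft_force: [0.2, 0.7, -1.1]
width: 0.0156
4.7 [ 0.5203 -0.1952  0.1116] bar ang -25.88863058568934 [ 0.0001  0.0002 -1.    ] w 0.01562833898102738 F [ 0.232   0.6978 -1.1146] [ 0.2153 -0.1874 -0.0054] [ 0.7546  0.3555 -0.5635  1.7788  0.2135  1.0684  1.2348]
```

```bash

python3 -m pendant '[{"translation":[0,0,0],"angular":[0,0,0],"hand":-1},{"translation":[0,0,0],"angular":[0,0,0],"hand":-1},{"translation":[0,0,-0.3],"angular":[0,0,0],"hand":-1},{"translation":[0,0,-0.3],"angular":[0,0,0],"hand":-1},{"translation":[0,0,-0.3],"angular":[0,0,0],"hand":-1},{"translation":[0,0,-0.2],"angular":[0,0,0],"hand":-1},{"translation":[0,0,0],"angular":[0,0,0],"hand":-1}]' 40; python3 st.py
```

```text
time: 5.4
ee_pos: [0.5204, -0.1952, 0.1009]
eef_rot: [0.158, 0.689, -0.158, 0.689]
ft_force: [-3.5, 1.4, 8.5]
width: 0.0158
5.4 [ 0.5204 -0.1952  0.1009] bar ang -25.882864167640605 [ 0.0001 -0.0001 -1.    ] w 0.01576925516674334 F [-3.4925  1.4337  8.5119] [ 0.498   0.622  -0.0266] [ 0.7506  0.3685 -0.5601  1.7877  0.2228  1.0485  1.2279]
```

```bash

python3 -m pendant '[{"translation":[0,0,-0.05],"angular":[0,0,-3],"hand":-1},{"translation":[0,0,0],"angular":[0,0,-5],"hand":-1},{"translation":[0,0,0],"angular":[0,0,-6],"hand":-1},{"translation":[0,0,0],"angular":[0,0,-6],"hand":-1}]' 40; python3 st.py
```

```text
time: 5.8
ee_pos: [0.5205, -0.1951, 0.1007]
eef_rot: [0.277, 0.65, -0.277, 0.651]
ft_force: [-3.3, 2.9, 8.4]
width: 0.0154
5.8 [ 0.5205 -0.1951  0.1007] bar ang -46.12326761426372 [ 0.0004 -0.0001 -1.    ] w 0.015386685131360779 F [-3.3101  2.9058  8.4238] [0.5596 0.5392 0.0615] [ 0.703   0.3579 -0.5024  1.7904  0.1966  1.0425  0.8936]
```

```bash

python3 -m pendant '[{"translation":[0,0,0],"angular":[0,0,-6],"hand":-1},{"translation":[0,0,0],"angular":[0,0,-6],"hand":-1},{"translation":[0,0,0],"angular":[0,0,-6],"hand":-1},{"translation":[0,0,0],"angular":[0,0,-6],"hand":-1},{"translation":[0,0,0],"angular":[0,0,-6],"hand":-1},{"translation":[0,0,0],"angular":[0,0,-5],"hand":-1},{"translation":[0,0,0],"angular":[0,0,-4],"hand":-1},{"translation":[0,0,0],"angular":[0,0,-3],"hand":-1},{"translation":[0,0,0],"angular":[0,0,0],"hand":-1}]' 40; python3 st.py
```

```text
time: 6.7
ee_pos: [0.5208, -0.1949, 0.1008]
eef_rot: [0.491, 0.508, -0.491, 0.509]
ft_force: [-1.7, 2.3, 8.5]
width: 0.0157
6.7 [ 0.5208 -0.1949  0.1008] bar ang -87.97718053035989 [ 0.001  -0.0001 -1.    ] w 0.015705584811365764 F [-1.6605  2.2949  8.543 ] [ 0.608   0.3938 -0.0646] [ 0.6063  0.34   -0.387   1.7954  0.1469  1.0333  0.1993]
```

```bash

python3 -m pendant '[{"translation":[0,0,0],"angular":[0,0,-2],"hand":-1},{"translation":[0,0,0],"angular":[0,0,-2],"hand":-1},{"translation":[0,0,0],"angular":[0,0,0],"hand":-1}]' 40; python3 st.py
```

```text
time: 7.0
ee_pos: [0.5209, -0.195, 0.1008]
eef_rot: [0.508, 0.491, -0.508, 0.492]
ft_force: [-1.9, 2.2, 7.9]
width: 0.0161
7.0 [ 0.5209 -0.195   0.1008] bar ang -91.90693878164501 [ 0.0011 -0.0003 -1.    ] w 0.016068552289919314 F [-1.9478  2.1655  7.8588] [0.5646 0.4188 0.3496] [ 0.5975  0.3387 -0.3766  1.7958  0.1428  1.0326  0.1338]
```

The turn met the hard stop: the moment rose to 0.35 N m. Letting go now.

```bash

python3 -m pendant '[{"translation":[0,0,0],"angular":[0,0,0],"hand":1},{"translation":[0,0,0],"angular":[0,0,0],"hand":1},{"translation":[0,0,0],"angular":[0,0,0],"hand":1},{"translation":[0,0,0],"angular":[0,0,0],"hand":1},{"translation":[0,0,0],"angular":[0,0,0],"hand":1},{"translation":[0,0,0],"angular":[0,0,0],"hand":1},{"translation":[0,0,0],"angular":[0,0,0],"hand":1},{"translation":[0,0,0],"angular":[0,0,0],"hand":1}]'; python3 st.py
python3 -m pendant '[{"translation":[0,0,0.5],"angular":[0,0,0],"hand":1},{"translation":[0,0,1.5],"angular":[0,0,0],"hand":1},{"translation":[0,0,2],"angular":[0,0,0],"hand":1},{"translation":[0,0,3],"angular":[0,0,0],"hand":1},{"translation":[0,0,3],"angular":[0,0,0],"hand":1},{"translation":[-1,-2,3],"angular":[0,0,0],"hand":1},{"translation":[-2,-3,0],"angular":[0,0,0],"hand":1},{"translation":[-2,-3,0],"angular":[0,0,0],"hand":1},{"translation":[-2,-3,0],"angular":[0,0,0],"hand":1},{"translation":[-2,-3,0],"angular":[0,0,0],"hand":1},{"translation":[-2,-3,0],"angular":[0,0,0],"hand":1},{"translation":[-2,-3,0],"angular":[0,0,0],"hand":1},{"translation":[-2,-3,0],"angular":[0,0,0],"hand":1},{"translation":[0,0,0],"angular":[0,0,0],"hand":1}]'
cat > look3.py <<'E'
from fit import *
ims={}
for n in('scene','top'):
    ims[n]=save(n,n+'3.png')
t=[-1.9,-1.6,-1.3,-1]
pz={}
for zt in(.102,.114):
    x,f,p=fit(ims,(.5205,-.195,t),zt);print(zt,x,f,p);pz[zt]=x
for k in('selector_grip','dimmer_mark','pot_center'):
    l=[r.mark_of(n,k) for n in('scene','top')]
    print(k,tri(l[0][0]['point'],l[1][0]['point']) if all(l) else l)
out=[]
for n in ims:
    r0,c0=map(int,proj(n,[.5205,-.195,.09]));S=8;W=25
    im=cv2.resize(ims[n][r0-W:r0+W,c0-W:c0+W,::-1],None,fx=S,fy=S,interpolation=cv2.INTER_CUBIC)
    cv2.polylines(im,[hull(n,pz[.114],.114,S,(c0-W,r0-W))],True,(0,0,255),1,shift=4);out.append(im)
cv2.imwrite('pics/z3.png',np.hstack(out))
print(r.read_state()['time'])
E
python3 look3.py
```

```text
time: 7.8
ee_pos: [0.5203, -0.1953, 0.1001]
eef_rot: [0.508, 0.492, -0.508, 0.492]
ft_force: [-0.4, -1.3, -0.1]
width: 0.072
7.8 [ 0.5203 -0.1953  0.1001] bar ang -91.89188718705326 [ 0.0001  0.     -1.    ] w 0.07198441724484912 F [-0.3532 -1.2749 -0.061 ] [-0.0191 -0.0723  0.0186] [ 0.598   0.3395 -0.3762  1.7966  0.143   1.0321  0.1347]
time: 9.2
ee_pos: [0.3663, -0.4299, 0.2313]
eef_rot: [-0.509, -0.489, 0.511, -0.49]
ft_force: [-0.5, -0.0, -0.1]
width: 0.0868
0.102 [ 0.51830296 -0.19299204 -1.51906856] 0.7775557195914827 [np.float64(0.27891025948486736), np.float64(0.49864546010661537)]
0.114 [ 0.5206861  -0.19497453 -1.49326787] 0.8034276253701087 [np.float64(0.29179773698295697), np.float64(0.5116298883871517)]
selector_grip [ 0.53001936 -0.19584072  0.10502674]
dimmer_mark [[], [{'point': [188.9, 275.0], 'confidence': 0.49}]]
pot_center [0.55928229 0.42761032 0.14716012]
9.6
```

View pics/z3.png

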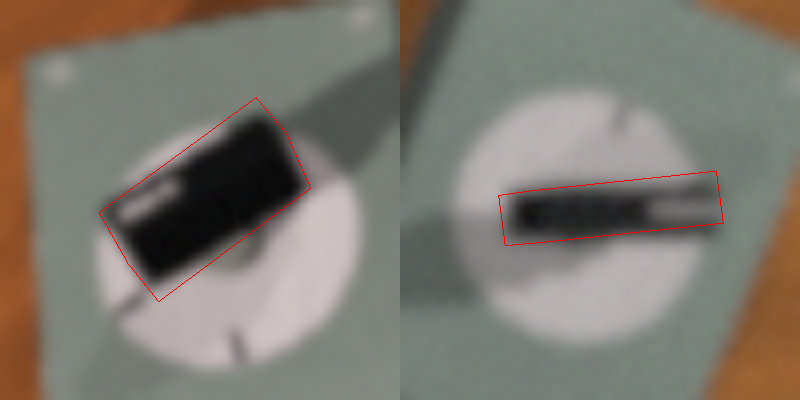

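View pics/top3.png

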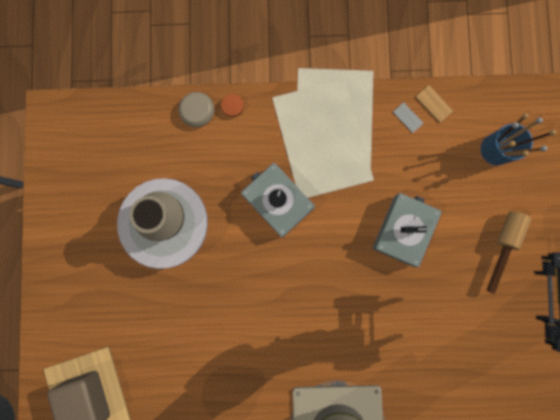

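```bash
cat > ht.py <<'E'
from fit import *
for k,xy in((1,None),(3,None)):
  # pale-line pixels: bright blob within the bar
  for n in('scene','top'):
    im=cv2.cvtColor(cv2.imread(f'pics/{n}{k}.png'),cv2.COLOR_BGR2GRAY)
    r0,c0=map(int,proj(n,[.5205,-.195,.09]));W=25
    cv2.imwrite(f'pics/q{n}{k}.png',cv2.resize(im[r0-W:r0+W,c0-W:c0+W],None,fx=8,fy=8,interpolation=cv2.INTER_CUBIC));print(k,n,r0-W,c0-W)
ims={3:{},1:{}}
for k in ims:
  for n in('scene','top'): ims[k][n]=cv2.cvtColor(cv2.imread(f'pics/{n}{k}.png'),cv2.COLOR_BGR2RGB)
  for zt in(.096,.102,.108,.114,.120):
    # scene only, fit free xy: where does the axis come out?
    a=fit({'scene':ims[k]['scene']},(.5205,-.195,[-.4] if k==1 else [-1.6]),zt)
    b=fit({'top':ims[k]['top']},(.5205,-.195,[-.4] if k==1 else [-1.6]),zt)
    print(k,zt,np.round(a[0],4),np.round(b[0],4),'gap mm',np.round((a[0]-b[0])[:2]*1000,1),round(a[1],3),round(b[1],3))
E
python3 ht.py
```

```text
1 scene 253 144
1 top 203 387
3 scene 253 144
3 top 203 387
3 0.096 [ 0.5138 -0.1924 -1.3962] [ 0.5192 -0.1928 -1.4959] gap mm [-5.3  0.4] 0.273 0.491
3 0.102 [ 0.5158 -0.1939 -1.6307] [ 0.5198 -0.1932 -1.4722] gap mm [-3.9 -0.7] 0.267 0.497
3 0.108 [ 0.5186 -0.1939 -1.6313] [ 0.5198 -0.1936 -1.497 ] gap mm [-1.2 -0.3] 0.273 0.504
3 0.114 [ 0.52   -0.1948 -1.6423] [ 0.519  -0.191  -1.4929] gap mm [ 1.1 -3.8] 0.283 0.509
3 0.12 [ 0.5229 -0.1948 -1.6284] [ 0.5194 -0.1936 -1.4984] gap mm [ 3.5 -1.3] 0.291 0.516
1 0.096 [ 0.5115 -0.1932 -0.3667] [ 0.5207 -0.1983 -0.2928] gap mm [-9.2  5.1] 0.244 0.402
1 0.102 [ 0.5139 -0.1934 -0.3641] [ 0.519  -0.1982 -0.6052] gap mm [-5.1  4.8] 0.25 0.388
1 0.108 [ 0.5183 -0.194  -0.3639] [ 0.5181 -0.196  -0.5937] gap mm [0.2 2. ] 0.258 0.397
1 0.114 [ 0.5202 -0.1942 -0.3613] [ 0.5186 -0.1946 -0.6143] gap mm [1.7 0.4] 0.262 0.403
1 0.12 [ 0.5225 -0.1943 -0.3541] [ 0.5171 -0.1894 -0.4961] gap mm [ 5.3 -4.9] 0.268 0.416
```

```bash
python3 - <<'E'
from h import *
a,b=[cv2.imread(f'pics/top{k}.png').astype(int) for k in(1,3)]
for nm,(y,x,h) in dict(dimmer=(200,278,30),pot=(220,160,45)).items(): print(nm,np.abs(a-b)[y-h:y+h,x-h:x+h].mean())
print(r.read_state()['ft_force'],r.close_job())
E
```

```text
dimmer 1.7642592592592592
pot 1.785679012345679
the job is handed in; nothing more can be done
[-0.04313753 -0.24271942 -0.14049691] None
```

I pushed the brake selector's bar knob down, turned it clockwise to its hard stop and let go. It came back up in the run position, and I handed the job in at about 9.6 s.

- **Push and turn:** I gripped the bar (opening about 16 mm) and pushed it down about 11 mm, feeling about 8.5 N. The tool turned 66° clockwise, and the moment rose to 0.35 N m at the end, which is the hard stop.
- **Knob after release:** The bar points at about −1.5 to −1.6 rad, near the run tick at about −1.6. Its top measures about 0.111 m from the two views, which is closer to fully up (0.114) than to pushed down (0.102). The steel stem is visible under the bar again.
- **Dimmer and pot:** Both look unchanged between the top pictures from before and after, with only noise-level differences. The gripper was clear of everything, with no force on it.
- **Weaker checks:**
    - The two views disagreed by up to 0.15 rad on the bar's final angle (0.25 rad before the turn).
    - The network missed the dimmer mark in the last scene picture, so the dimmer check rests on the top view alone.
    - The network's last selector point was about 1 cm off my fitted axis in x, though its height of 0.105 m agreed with the knob being up.

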